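Dog-proof larder box: load, shut and bolt

ROBOT

A 6-joint arm with a two-finger parallel gripper is mounted at the origin on a cart in front of the work surface, level with it; the furniture and walls round the work are solid. World frame = base frame: x ahead of the robot, y to its left, z up, the work surface at z = 0. Lengths are in m, angles in rad, forces in N, time in s.
With the tool pointing down it reaches from about 0.375 to 0.9 m from the base axis. Payload 3.1 kg.
Tool frame: the origin (TCP) lies at the very end of the fingers, on their centre line; the grasp point (between the pads) lies arm.grip_point_offset behind it (arm.grip_point_offset is the distance from the TCP to the grasp point, in m); z points along the fingers, y is the line along which they close (so a half turn about z gives the same grasp; the last joint's range is limited). The gripper opens to 85 mm and grips with 20 to 120 N. Pads are 22 mm wide; open, the fingers measure 114 mm over their backs; the gripper's body (76 mm by 85 mm) begins 54 mm behind the grasp point. The pads swing forward as they close: fully open they stand 13 mm farther back than shut.
Start: joints at [1.028, 0.527, 1.433, -0, 1.181, -0.178], TCP at [0.222, 0.584, 0.231] pointing down, gripper open.
Joint ranges: [-3.08, 3.08], [-0.75, 2.2], [0.22, 2.44], [-1.43, 4.57], [0, 2.65], [-2.85, 2.85]. Speed limits (rad/s): [2.79, 2.79, 3.14, 3.14, 3.14, 3.14].

INTERFACE

Orientations are given as a 3x3 rotation matrix whose columns are the frame's x, y, z axes.
In Python, from rig import arm, imaging gives the robot as it stands.
- The arm moves only by the shell command python3 -m jog 'ROWS' [OPENING] [FORCE]. ROWS is JSON, one flat list of numbers, 6 for each row, row after row: the shift along the tool's x, y, z in mm, then the turn, a rotation vector about the tool's x, y, z in rad. In form: [x, y, z, rx, ry, rz, x, y, z, rx, ry, rz, ...]. A call has 1 to 5 rows; each row shifts and turns the commanded pose from where the row before left it, along the tool's axes as they then stand; what a row does not reach is not made up. A row lasts 1/12 s, in which the tool goes at most 41.7 mm and 7.16 degrees, less where a joint would pass 70% of its speed; a pose out of reach is approached as far as the arm can. A call is refused whole if a number of a shift passes 41.7 or a number of a turn 0.125, either way. A call with a gripper value outside its range is refused whole. OPENING is the opening, from 0 (shut) to 1 (fully open), set as the call begins (- or left out, the last holds). The fingers move at their own pace and stop on an object; FORCE is the grip in N (left out, the last holds). Time passes only in rows, so rows that do not move let the fingers close. It gives the time, the measured TCP pose, the force, the opening and the grip force at its end, in the units of the state.
- arm.read_state(): the state, without advancing time (a new reading comes with each control period).
- imaging.snapshot(name): name is "scene" or "side" or "wrist"; returns the picture (400x640x3 uint8, blue, green, red); there is no depth.
- imaging.camera_model(name): a dict with "fovy" (degrees; the focal length in pixels is half the picture's height over the tangent of half this angle, whatever the lens; pixels are square), "cx", "cy" (the principal point, pixels), "R" (3x3) and "t" (3): a world point X has camera coordinates R X + t. Camera axes: x right, y down, z forward; pixel columns grow to the right and rows downward; lengths in m; the calibration is good to about 2 mm. A picture is of the moment at which its call begins: read the wrist's pose just before it. camera_model takes no time and is no camera call; for the wrist camera it gives the pose at the moment of the call.
- arm.close_job(): hands the job in; it is judged then, once.
The state is a dict: "time": time; "joints": joint angles; "joint_velocities": joint speeds; "tau": joint torques, N m; "eef_pos": TCP position; "tcp_rot": TCP orientation; "ft_force": force on the tool from outside, world axes, zero at the start; "wrist_torque": the same for the moment, N m; "finger_gap": finger opening in m; "grip_force": force on a finger pad.
Only numpy, scipy, OpenCV 4.12 (cv2) and the standard library are available. Lean on these libraries where they do the work, as an engineer would, in place of code of your own. Each camera call takes 0.05 s, during which the arm holds its last target. There are 200 camera calls.

TASK

Put the garlic bulb into the open white larder box, swing the wooden lid down onto its springy seal, then press the lid down by its blue thumb bolt and slide the bolt fully home to the left, through the slot of the keeper, so that the lid stays bolted. The slot sits at a different height on every box, so feel for it. Leave everything else on the worktop where it is.

Things in the scene. Friction and masses are not known exactly. Their poses are not given: they have to be found in the camera images.
- larder_box: open-topped white steel box, fixed to the worktop, 180 (x) x 240 (y) x 85 (z) mm, walls and floor 5 mm. Origin: centre of its underside; x points to the back (hinge side), y to the left (keeper side), z up. The tub lies in its +y half, the -y half is free. The keeper: a fixed steel plate 10 mm thick, 7 mm outside the left wall, its slotted top rising above the rim.
- lid_hinge (a point): middle of the lid's hinge line, at (90, 0, 87) mm in the box frame; turns with the lid, whose axes equal the box's when shut. The wooden lid reaches 180 mm from the hinge along its own -x, is 240 mm wide, 8 mm thick, underside in the hinge plane. The bolt sits on its outer face near the free edge; at y below -30 mm that face is bare.
- lid (a joint): lid angle, rad: 0 = pressed fully shut, 0.118 = resting on its sprung seal, 1.57 = upright; starts at 1.45 to 1.65. The stiff hinge (0.35 N m) holds it where it is left. The black seal strip under the front edge lifts that edge 20 mm; pressing it down at the bolt takes about 7 N at first, 18 N fully down, and it springs back unless bolted.
- bolt (a joint): how far the bolt is slid to the left (+y of the lid), m: 0 = drawn back, 0.030 = fully home against its stop; starts at 0 to 0.004; friction about 1 N. With the lid down the tongue butts against the keeper at about 0.0085 unless it is level with the slot; it is through the keeper at 0.0185.
- bolt_tray (a point): centre of the floor of the bolt's blue thumb tray, for a closed fingertip to press down and push; moves with bolt and lid. Floor 36 mm (x) by 47 mm (y) clear, 14.5 mm above the lid's underside, 160 mm from the hinge line; a wall 14 mm high at each y end, x sides open. Axes as the lid's: z out of its upper face, y the sliding direction.
- bolt_tip (a point): end of the steel tongue (12 mm wide, 6 mm high), 98.5 mm in +y from the tray's centre, at half its height. It must enter the keeper's slot (26 mm wide, 8 mm high), whose height differs from box to box: level with the tip when the lid at the bolt stands 3 to 15 mm above fully shut (19 mm when resting on the seal). Higher or lower, it butts on steel.
- garlic_center (a point): centre (half-way up) of the pale pink garlic bulb, 48 mm across and 51 mm high, 40 g, standing on the worktop to the right of the box.
- tub: flat yellow food tub, 63 x 105 x 24 mm, lying in the box, origin under its centre; stays in the box.
- dog_bowl: the purple dog bowl, 196 mm wide and 51 mm high; a bystander. Origin: under its centre.
- mug: the green and white mug, 101 mm high; a bystander. Origin: under its centre.
- tomato_tin: the tall food tin with a tomato picture, 75 mm across and 110 mm high; a bystander. Origin: under its centre.
- salt: the clear salt shaker, 44 mm across and 90 mm high; a bystander. Origin: under its centre.
- lemon: the lemon, 83 x 58 x 58 mm, lying at the front left; a bystander. Origin: under its centre.

How it is judged:
On the way, in this order (a step that is already met when the one before it is completed fails the run):
1. the garlic lies in the box, let go (x of garlic_center in the frame of larder_box between -0.085 and 0.085 m and y of garlic_center in the frame of larder_box between -0.115 and 0.115 m and z of garlic_center in the frame of larder_box between 0 and 0.075 m and contact force between the fingers and garlic below 0.1 N), for 0.2 s.
2. the lid has been swung down onto its seal (value of joint lid below 0.15 rad), for 0.2 s.
At the end, for the whole second after the job is handed in: The lid is down (angle under 0.13 rad) with the bolt slid at least 24 mm of its 30 mm, through the keeper's slot; the garlic (at rest) and the tub are inside the box (value of joint lid below 0.13 rad and value of joint bolt above 0.024 m and x of garlic_center in the frame of larder_box between -0.085 and 0.085 m and y of garlic_center in the frame of larder_box between -0.115 and 0.115 m and z of garlic_center in the frame of larder_box between 0 and 0.075 m and x of tub in the frame of larder_box between -0.09 and 0.09 m and y of tub in the frame of larder_box between -0.12 and 0.12 m and z of tub in the frame of larder_box between 0 and 0.06 m and linear speed of garlic below 0.02 m/s); the robot touches nothing.
It fails at once if a bystander (dog bowl, mug, food tin, salt shaker or lemon) is pushed more than 30 mm from its place (distance of any of dog_bowl, mug, tomato_tin, salt, lemon from where it was at the start of the episode above 0.03 m).
It also fails if it takes over 64 s, if anything falls off the work surface, if the arm or the gripper's body presses on something with over 40 N, if the wrist force passes 120 N, or if a joint passes its speed limit or range.

## Working session

There is one attempt and no reset: what is moved stays moved. The work goes in short steps, Python scripts to look and compute and a shell command to move; the robot and the scene stay as the last step left them, time stands still between calls to the robot, and variables do not carry over. Pictures are saved under pics/ and viewed, at most 10 in all, crops included, and the job is handed in when it is done.

```bash
ls; mkdir -p pics
python3 - <<'E'
from rig import arm, imaging
import cv2,numpy as np
s=arm.read_state(); print({k:np.round(v,3).tolist() for k,v in s.items()}, arm.grip_point_offset)
for n in("scene","side"):
    cv2.imwrite(f"pics/{n}0.png",imaging.snapshot(n)); m=imaging.camera_model(n); print(n,{k:np.round(v,3).tolist() for k,v in m.items()})
E
```

```text
pics
{'time': 0.0, 'joints': [1.029, 0.528, 1.434, 0.0, 1.181, -0.179], 'joint_velocities': [-0.001, -0.0, 0.001, 0.001, 0.001, 0.001], 'tau': [0.001, -44.234, -17.803, -0.0, 0.008, -0.0], 'eef_pos': [0.222, 0.583, 0.23], 'tcp_rot': [[-0.935, 0.356, -0.001], [0.356, 0.935, -0.002], [0.0, -0.002, -1.0]], 'ft_force': [-0.409, 0.506, 0.913], 'wrist_torque': [0.013, 0.023, 0.003], 'grip_force': 0.0, 'finger_gap': 0.085} 0.0187
scene {'fovy': 44.391, 'cx': 323.307, 'cy': 192.448, 'R': [[0.528, -0.849, -0.004], [-0.612, -0.377, -0.695], [0.588, 0.37, -0.719]], 't': [-0.271, 0.405, 1.225]}
side {'fovy': 53.898, 'cx': 318.017, 'cy': 202.586, 'R': [[-0.687, -0.726, -0.017], [-0.295, 0.3, -0.907], [0.664, -0.619, -0.42]], 't': [0.403, 0.216, 0.68]}
```

View pics/scene0.png

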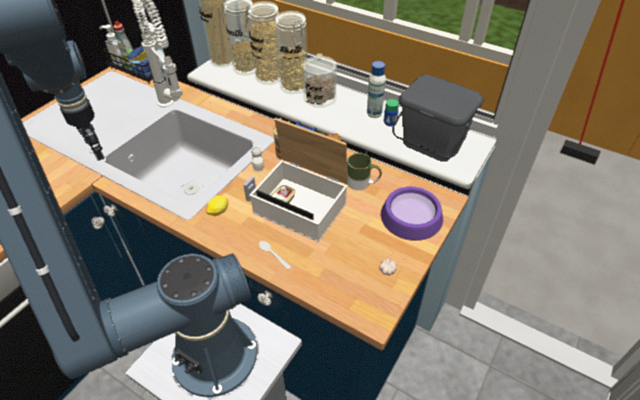

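View pics/side0.png

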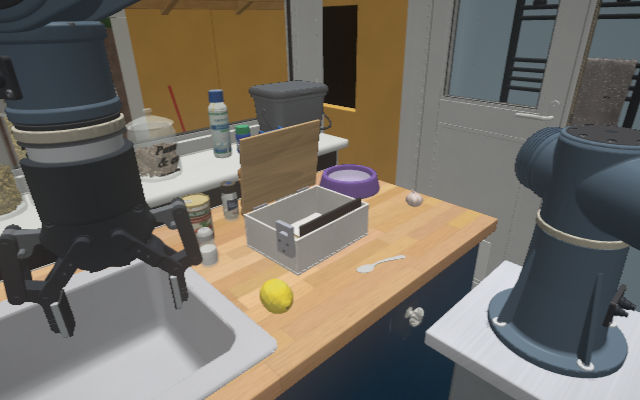

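Scene: garlic at about (388,267), box rim around (253,192)/(318,237)/(346,200), keeper (249,188), and salt (257,158). Mug (360,170), bowl (413,212) and lemon (217,204). Side: box (307,225), keeper (286,238), garlic (414,198). Next I'll enlarge the box.

```bash
python3 - <<'E'
import cv2,numpy as np
a=cv2.imread("pics/scene0.png")[110:245,235:385]; b=cv2.imread("pics/side0.png")[115:275,225:385]
a=cv2.resize(a,(400,360),interpolation=cv2.INTER_CUBIC)  # 2.667
b=cv2.resize(b,(400,400),interpolation=cv2.INTER_CUBIC)  # 2.5
a=cv2.copyMakeBorder(a,0,40,0,0,cv2.BORDER_CONSTANT)
cv2.imwrite("pics/crop.png",np.hstack([a,b]))
E
cat > h.py <<'E'
import numpy as np, cv2
from rig import imaging
def K(m,h=400):
    f=h/2/np.tan(np.radians(m["fovy"])/2); return np.array([[f,0,m["cx"]],[0,f,m["cy"]],[0,0,1]])
def ray(m,uv):
    R=np.array(m["R"]);t=np.array(m["t"]); return -R.T@t, R.T@np.linalg.inv(K(m))@[uv[0],uv[1],1]
def plane(m,uv,z):
    o,d=ray(m,uv); return o+d*(z-o[2])/d[2]
def tri(m1,p1,m2,p2):
    P=[K(m)@np.c_[np.array(m["R"]),np.array(m["t"])] for m in(m1,m2)]
    X=cv2.triangulatePoints(P[0],P[1],np.array(p1,float),np.array(p2,float)).ravel(); return X[:3]/X[3]
def proj(m,X):
    q=K(m)@(np.array(m["R"])@X+np.array(m["t"])); return q[:2]/q[2]
E
```

```text
(no output)
```

View pics/crop.png

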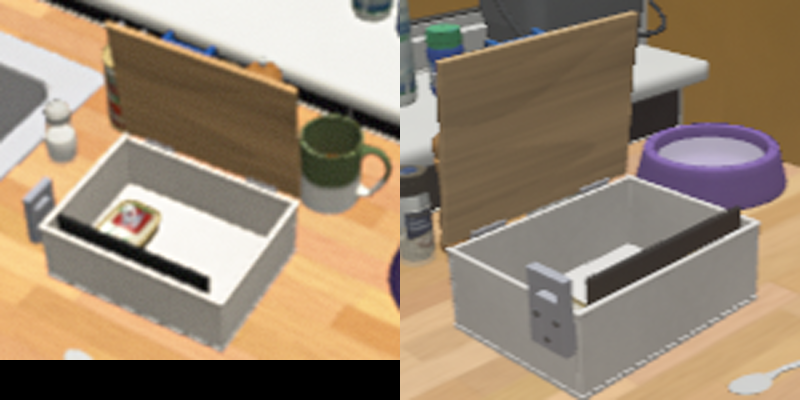

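Crop: outer rim corners, lid top corners and keeper are clear in both views (scene crop BL (125,138), FL (43,228), FR (222,308), BR (298,205); side crop BL (449,250), FL (583,305), FR (758,224), BR (630,178)).

Run:
```python
from h import *
ms,md=imaging.camera_model("scene"),imaging.camera_model("side")
S={"BL":(125,138),"FL":(43,228),"FR":(222,308),"BR":(298,205),"lidL":(107,25),"lidR":(298,90),"keep":(27,182)}
D={"BL":(449,250),"FL":(583,305),"FR":(758,224),"BR":(630,178),"lidL":(438,62),"lidR":(635,12),"keep":(528,263)}
f=lambda p:(235+p[0]/2.667,110+p[1]/2.667); g=lambda p:(225+(p[0]-400)/2.5,115+p[1]/2.5)
P={}
for k in S:
    P[k]=tri(ms,f(S[k]),md,g(D[k])); print(k,P[k].round(4),"plane85",plane(ms,f(S[k]),.085).round(4),plane(md,g(D[k]),.085).round(4))
c=np.mean([P[k] for k in("BL","FL","FR","BR")],0); 
ya=(P["BL"]-P["BR"]+P["FL"]-P["FR"])[:2]; xa=(P["BL"]-P["FL"]+P["BR"]-P["FR"])[:2]
print("c",c,"yaw from y",np.arctan2(-ya[0],ya[1]),"x",np.arctan2(xa[1],xa[0]),np.linalg.norm(ya)/2,np.linalg.norm(xa)/2)
a=cv2.imread("pics/scene0.png");b=cv2.imread("pics/side0.png")
def cen(im,x0,y0,x1,y1):
    r=im[y0:y1,x0:x1]; hsv=cv2.cvtColor(r,cv2.COLOR_BGR2HSV); m=((hsv[...,1]<80)&(hsv[...,2]>110)).astype(np.uint8)
    n,l,st,ce=cv2.connectedComponentsWithStats(m); i=1+np.argmax(st[1:,4]); print(st[i]+[x0,y0,0,0,0]); return ce[i]+[x0,y0]
p=cen(a,370,250,410,285);q=cen(b,400,185,430,212);print(p,q,tri(ms,p,md,q),plane(ms,p,.025),plane(md,q,.025))
```

```text
BL [0.6036 0.2157 0.0801] plane85 [0.5982 0.2116 0.085 ] [0.5978 0.2201 0.085 ]
FL [0.4257 0.2032 0.0873] plane85 [0.4251 0.2034 0.085 ] [0.4335 0.1992 0.085 ]
FR [ 0.4375 -0.0303  0.0789] plane85 [ 0.4316 -0.0337  0.085 ] [ 0.4323 -0.0217  0.085 ]
BR [ 0.6135 -0.0232  0.0801] plane85 [ 0.6094 -0.0254  0.085 ] [ 0.6045 -0.015   0.085 ]
lidL [0.5892 0.2158 0.2622] plane85 [0.7688 0.3616 0.085 ] [ 1.1442 -0.1259  0.085 ]
lidR [ 0.602  -0.0235  0.2629] plane85 [0.7867 0.0769 0.085 ] [ 1.1625 -0.5528  0.085 ]
keep [0.4474 0.2371 0.1278] plane85 [0.4748 0.2656 0.085 ] [0.5253 0.1848 0.085 ]
c [0.52005719 0.0913472  0.08160295] yaw from y 0.0458959585000656 x 0.055219773869664215 0.23637547354829516 0.17724527148102226
[380 258  16  17 198]
[400 185  30  22 400]
[387.68181818 266.34848485] [415.9975 193.5825] [ 0.445747   -0.25409725  0.03469343] [ 0.44980956 -0.25241687  0.025     ] [ 0.46280356 -0.27690151  0.025     ]
```

```bash
python3 -m jog '[-26.5,-30.5,0,0,0,0,-26.5,-30.5,0,0,0,0,-26.5,-30.5,0,0,0,0,-26.5,-30.5,0,0,0,0,-26.5,-30.5,0,0,0,0]'
python3 -m jog '[-26.5,-30.5,0,0,0,0,-26.5,-30.5,0,0,0,0,-26.5,-30.5,0,0,0,0,-26.5,-30.5,0,0,0,0,-26.5,-30.5,0,0,0,0]'
python3 -m jog '[-26.5,-30.5,0,0,0,0,-20,-33,0,0,0,0,-20,-33,0,0,0,0,-20,-33,0,0,0,0,-20,-33,0,0,0,0]'
python3 -m jog '[-20,-33,0,0,0,0,-20,-33,0,0,0,0,-20,-33,0,0,0,0,-20,-33,0,0,0,0,-20,-33,0,0,0,0]'
python3 -m jog '[-20,-33,5,0,0,0,-20,-33,10,0,0,0,0,0,20,0,0,-0.1,0,0,15,0,0,-0.1,0,0,0,0,0,-0.1]'
python3 -m jog '[0,0,0,0,0,-0.1,0,0,0,0,0,0]'
python3 - <<'E'
from h import *
m=imaging.camera_model("wrist");im=imaging.snapshot("wrist");cv2.imwrite("pics/w1.png",im)
print({k:np.round(v,3).tolist() for k,v in m.items()},[proj(m,np.array([.45,-.252,.025]))])
E
```

```text
time: 0.52
eef_pos: [0.2918, 0.3926, 0.2309]
tcp_rot: [[-0.935, 0.355, -0.0], [0.355, 0.935, -0.001], [0.0, -0.001, -1.0]]
ft_force: [0.6, -0.7, -0.1]
finger_gap: 0.0855
grip_force: 0.0
time: 0.93
eef_pos: [0.3614, 0.2029, 0.2312]
tcp_rot: [[-0.935, 0.355, -0.0], [0.355, 0.935, -0.0], [0.0, -0.0, -1.0]]
ft_force: [1.1, 0.4, 0.3]
finger_gap: 0.0854
grip_force: 0.0
time: 1.35
eef_pos: [0.4029, 0.0132, 0.2312]
tcp_rot: [[-0.934, 0.356, -0.0], [0.356, 0.934, 0.0], [0.0, 0.0, -1.0]]
ft_force: [0.4, 0.5, -0.1]
finger_gap: 0.0852
grip_force: 0.0
time: 1.77
eef_pos: [0.4376, -0.1767, 0.2311]
tcp_rot: [[-0.934, 0.356, -0.0], [0.356, 0.934, 0.001], [0.001, 0.0, -1.0]]
ft_force: [0.8, 1.2, -0.2]
finger_gap: 0.0852
grip_force: 0.0
time: 2.18
eef_pos: [0.4497, -0.2502, 0.178]
tcp_rot: [[-0.998, 0.061, -0.006], [0.061, 0.998, 0.005], [0.006, 0.005, -1.0]]
ft_force: [-0.3, 1.2, 0.5]
finger_gap: 0.0854
grip_force: 0.0
time: 2.35
eef_pos: [0.4513, -0.2505, 0.1805]
tcp_rot: [[-0.999, -0.037, -0.001], [-0.037, 0.999, 0.001], [0.001, 0.001, -1.0]]
ft_force: [0.2, 0.4, -0.3]
finger_gap: 0.0856
grip_force: 0.0
{'fovy': 61.267, 'cx': 317.141, 'cy': 197.645, 'R': [[-0.036, 0.999, 0.001], [0.951, 0.034, 0.309], [0.309, 0.012, -0.951]], 't': [0.267, -0.445, 0.196]} [array([316.30322469, 177.8904353 ])]
```

View pics/w1.png

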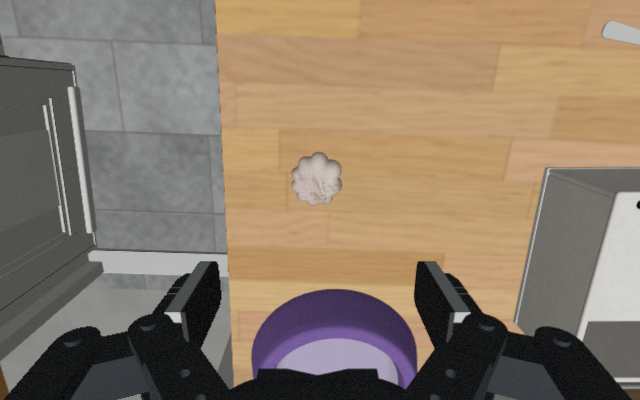

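Wrist view: the garlic bulb is centred at about (316,179), matching the prediction (316,178), so it stands at (0.450, -0.252). The box's right-front corner is at (547,168).

```bash
python3 - <<'E'
from h import *
m=imaging.camera_model("wrist");print(plane(m,(547,168),.085))
E
python3 -m jog '[1.3,-1.5,36,0,0,0,0,0,36,0,0,0,0,0,36,0,0,0,0,0,36,0,0,0,0,0,28,0,0,0]' | grep -E "time|eef|force"
python3 -m jog '[0,0,0,0,0,0,0,0,0,0,0,0,0,0,0,0,0,0,0,0,0,0,0,0,0,0,0,0,0,0]' 0 25
python3 -m jog '[0,0,0,0,0,0,0,0,0,0,0,0,0,0,0,0,0,0,0,0,0,0,0,0]'
```

```text
[ 0.42198302 -0.08616443  0.085     ]
time: 2.82
eef_pos: [0.4502, -0.2518, 0.0073]
ft_force: [-1.3, 0.4, -0.2]
grip_force: 0.0
time: 3.23
eef_pos: [0.4518, -0.2532, 0.0114]
tcp_rot: [[-0.999, -0.036, 0.003], [-0.036, 0.999, -0.003], [-0.003, -0.003, -1.0]]
ft_force: [-0.8, -1.1, -0.7]
finger_gap: 0.045
grip_force: 25.6
time: 3.57
eef_pos: [0.4517, -0.2531, 0.0112]
tcp_rot: [[-0.999, -0.036, 0.003], [-0.036, 0.999, -0.003], [-0.003, -0.003, -1.0]]
ft_force: [-0.2, 1.4, 7.8]
finger_gap: 0.0449
grip_force: 26.3
```

```bash
python3 -m jog '[0,0,-40,0,0,0,0,0,-40,0,0,0,0,0,-40,0,0,0,0,0,-40,0,0,0,0,0,-30,0,0,0]' | grep -E "time|eef|force"
python3 -m jog '[-9.3,37.3,0,0,0,0,-9.3,37.3,0,0,0,0,-9.3,37.3,0,0,0,0,-9.3,37.3,0,0,0,0,-9.3,37.3,0,0,0,0]' | grep -E "time|eef|force"
python3 -m jog '[-9.3,37.3,0,0,0,0,-9.3,37.3,0,0,0,0,-9.3,37.3,0,0,0,0,0,0,0,0,0,0,0,0,0,0,0,0]'
python3 - <<'E'
from h import *
m=imaging.camera_model("wrist");im=imaging.snapshot("wrist");cv2.imwrite("pics/w2.png",im)
for p in [(.436,-.033,.085),(.426,.207,.085),(.606,.216,.085),(.612,-.023,.085)]: print(proj(m,np.array(p)))
E
```

```text
time: 3.98
eef_pos: [0.4511, -0.2526, 0.2031]
ft_force: [-0.3, -0.3, 0.2]
grip_force: 26.3
time: 4.4
eef_pos: [0.4901, -0.0625, 0.2002]
ft_force: [0.6, 0.4, -1.7]
grip_force: 26.3
time: 4.82
eef_pos: [0.5139, 0.0507, 0.1998]
tcp_rot: [[-0.999, -0.041, 0.001], [-0.041, 0.999, -0.0], [-0.001, -0.0, -1.0]]
ft_force: [0.5, -0.1, -1.2]
finger_gap: 0.0451
grip_force: 26.3
[206.90599364  84.98396219]
[539.32931332  84.13669799]
[500.00246414 298.16813283]
[230.59986421 294.83408081]
```

View pics/w2.png

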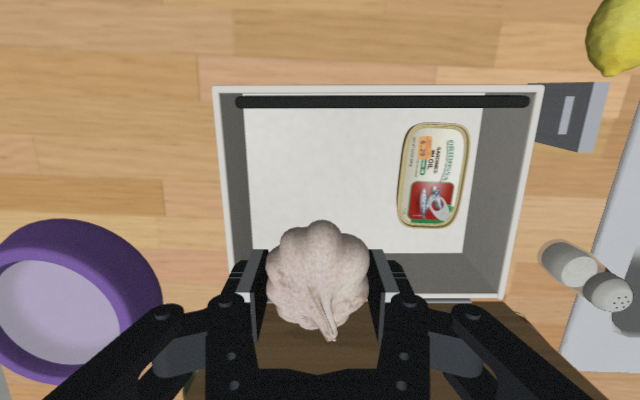

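Wrist view over the box: front rim corners at (214,87) and (544,86), back-left at (503,299). Tub at (433,175), keeper slot at (566,115), bulb held between the fingers at (318,280).

Run:
```python
from h import *
m=imaging.camera_model("wrist")
P=[plane(m,p,.085) for p in[(214,87),(544,86),(503,299)]];print(np.round(P,4))
y=P[1]-P[0];yaw=np.arctan2(-y[0],y[1]);R=lambda a:np.array([[np.cos(a),-np.sin(a)],[np.sin(a),np.cos(a)]])
print("yaw",yaw,np.linalg.norm(y),np.linalg.norm(P[2]-P[1]))
print([p[:2]-R(yaw)@q for p,q in zip(P,[(-.09,-.12),(-.09,.12),(.09,.12)])])
```

```text
[[ 0.4369 -0.0292  0.085 ]
 [ 0.4274  0.2094  0.085 ]
 [ 0.6069  0.2171  0.085 ]]
yaw 0.03983346195980897 0.2387447985090085 0.17965930190067117
[array([0.52202441, 0.09429044]), array([0.52207439, 0.09303624]), array([0.52171165, 0.09356218])]
```

```bash
python3 -m jog '[0,-3,36,0,0,0,0,0,36,0,0,0,0,0,36,0,0,0,0,0,36,0,0,0,0,0,22,0,0,0]' | grep -E "time|eef|force"
python3 -m jog '[0,0,0,0,0,0,0,0,0,0,0,0,0,0,0,0,0,0]' 0.78
python3 -m jog '[0,0,-20,0,0,0,0,0,-40,0,0,0,0,0,-40,0,0,0,0,0,-40,0,0,0,0,0,-40,0,0,0]' | grep -E "time|eef|force"
python3 - <<'E'
from h import *
m=imaging.camera_model("wrist");im=imaging.snapshot("wrist");cv2.imwrite("pics/w3.png",im)
E
```

```text
time: 5.28
eef_pos: [0.5126, 0.0437, 0.0308]
ft_force: [0.3, -1.1, -1.4]
grip_force: 26.3
time: 5.53
eef_pos: [0.5153, 0.0445, 0.0345]
tcp_rot: [[-0.999, -0.035, 0.002], [-0.035, 0.999, -0.0], [-0.002, -0.0, -1.0]]
ft_force: [-0.5, 0.3, -0.2]
finger_gap: 0.0666
grip_force: 0.0
time: 5.95
eef_pos: [0.5144, 0.0453, 0.2179]
ft_force: [0.3, 0.8, -0.9]
grip_force: 0.0
```

View pics/w3.png

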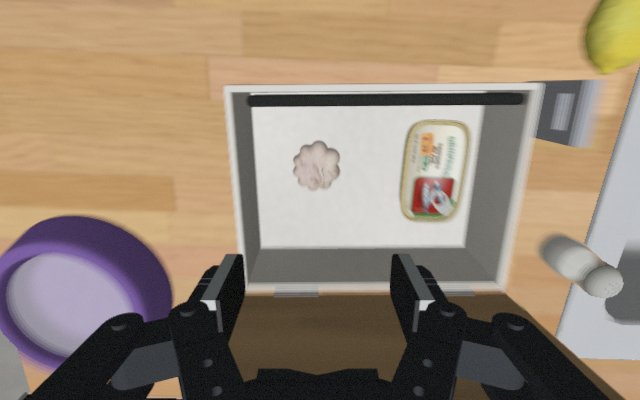

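Garlic lies free in the box at (316,166), tub at (435,170). Next: the clearance behind the lid.

```bash
python3 - <<'E'
from h import *
ms,md=imaging.camera_model("scene"),imaging.camera_model("side")
print("shelf corner",tri(ms,(492,142),md,(347,143)))
print("mug base",plane(ms,(355,183),0.0),"shelf front-left",plane(ms,(188,80),.1))
h=np.array([.6147,.0272])
for th in(1.6,1.45,1.3,1.15,1.0,.85,.7,.55,.4,.25,.14,.118,.10):
    for r in(.15,): print(th,(h[0]-r*np.cos(th)+.008*np.sin(th)+.011).round(4),(.087+r*np.sin(th)+.008*np.cos(th)).round(4))
E
python3 -m jog '[0,0,-40,0,0,0,0,0,-40,0,0,0,0,-9,-12,0,0,0,0,-9,0,0,0,0]' 0
```

```text
shelf corner [ 0.89898909 -0.37173367  0.14026909]
mug base [ 7.13847972e-01 -6.13585996e-05  0.00000000e+00] shelf front-left [0.77818384 0.78251982 0.1       ]
1.6 0.6381 0.2367
1.45 0.6156 0.2369
1.3 0.5933 0.2337
1.15 0.5717 0.2272
1.0 0.5514 0.2175
0.85 0.5327 0.205
0.7 0.5161 0.1898
0.55 0.502 0.1722
0.4 0.4907 0.1528
0.25 0.4823 0.1319
0.14 0.4783 0.1159
0.118 0.4777 0.1126
0.1 0.4772 0.1099
time: 6.33
eef_pos: [0.5174, 0.0271, 0.3121]
tcp_rot: [[-0.999, -0.037, 0.014], [-0.037, 0.999, -0.002], [-0.014, -0.003, -1.0]]
ft_force: [0.7, -0.5, 0.2]
finger_gap: 0.0184
grip_force: 0.0
```

```bash
python3 -m jog '[-34,0,-5,0,0,0,-34,0,0,0,0,0,-34,0,0,0,0,0,-34,0,0,0,0,0,0,0,0,0,0,0]'
python3 -m jog '[0,0,26,0,0,0,0,0,26,0,0,0,0,0,26,0,0,0,0,0,0,0,0,0]'
python3 - <<'E'
from h import *
cv2.imwrite("pics/s4.png",np.hstack([imaging.snapshot("scene")[40:260,200:440],imaging.snapshot("side")[60:280,180:420]]))
E
```

```text
time: 6.75
eef_pos: [0.6558, 0.0314, 0.309]
tcp_rot: [[-0.999, -0.035, 0.005], [-0.035, 0.999, -0.0], [-0.005, -0.001, -1.0]]
ft_force: [0.1, -0.2, -0.7]
finger_gap: 0.0001
grip_force: 0.0
time: 7.08
eef_pos: [0.6458, 0.0324, 0.2262]
tcp_rot: [[-0.999, -0.035, -0.013], [-0.035, 0.999, 0.001], [0.013, 0.002, -1.0]]
ft_force: [-1.5, 0.0, -0.8]
finger_gap: 0.0001
grip_force: 0.0
```

View pics/s4.png

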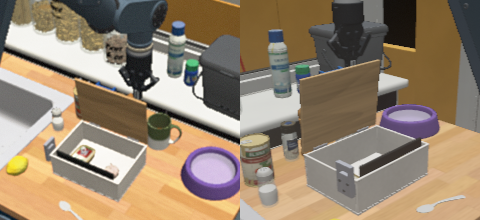

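The closed fingers stand behind the lid on its bare right part, clear of the mug. Now I'll sweep it down.

```bash
python3 -m jog '[14,0,-2,0,0,0,14,0,-2,0,0,0,12,0,-2,0,0,0,12,0,-1,0,0,0,11,0,3,0,0,0]' | grep -E "time|eef|ft"
python3 -m jog '[11,0,3,0,0,0,10,0,5,0,0,0,10,0,5,0,0,0,9.5,0,6,0,0,0,9.5,0,6,0,0,0]' | grep -E "time|eef|ft"
python3 -m jog '[8.5,0,7.5,0,0,0,8.5,0,7.5,0,0,0,7,0,9,0,0,0,7,0,9,0,0,0,5.5,0,10,0,0,0]' | grep -E "time|eef|ft"
python3 -m jog '[5.5,0,10,0,0,0,4.2,0,10,0,0,0,4.2,0,10,0,0,0,0,0,0,0,0,0]'
```

```text
time: 7.6
eef_pos: [0.5902, 0.0298, 0.2404]
ft_force: [0.7, -0.4, 2.4]
time: 8.02
eef_pos: [0.5398, 0.0279, 0.2145]
ft_force: [0.6, -0.8, 1.9]
time: 8.43
eef_pos: [0.503, 0.0266, 0.1709]
ft_force: [0.5, -0.2, 0.6]
time: 8.77
eef_pos: [0.4871, 0.0265, 0.139]
tcp_rot: [[-0.999, -0.036, 0.0], [-0.036, 0.999, -0.0], [-0.0, -0.0, -1.0]]
ft_force: [-1.2, 0.0, -0.3]
finger_gap: -0.0001
grip_force: 0.0
```

```bash
python3 -m jog '[3,0,7,0,0,0,3,0,7,0,0,0,2,0,7,0,0,0,1,0,3,0,0,0,0,0,0,0,0,0]'
python3 - <<'E'
from h import *
cv2.imwrite("pics/s5.png",cv2.resize(np.hstack([imaging.snapshot("scene")[90:250,230:390],imaging.snapshot("side")[120:280,220:380]]),None,fx=2.5,fy=2.5,interpolation=cv2.INTER_CUBIC))
E
```

```text
time: 9.18
eef_pos: [0.4777, 0.0264, 0.1136]
tcp_rot: [[-0.999, -0.036, -0.002], [-0.036, 0.999, 0.0], [0.002, 0.0, -1.0]]
ft_force: [-0.4, -0.0, 0.5]
finger_gap: 0.0001
grip_force: 0.0
```

View pics/s5.png

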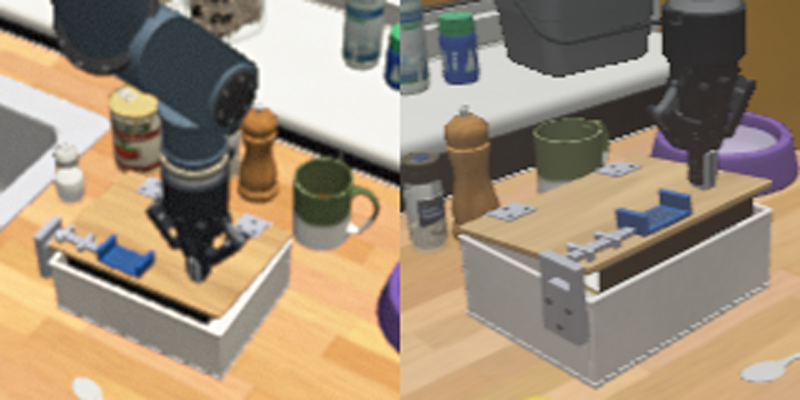

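The lid is almost horizontal, with the blue tray on its outer face at scene crop (126,257) / side crop (655,215). I'll nudge it onto the seal and watch the force.

```bash
python3 -m jog '[0,0,2,0,0,0,0,0,0,0,0,0]' | grep -E "eef|ft"
python3 -m jog '[0,0,1.5,0,0,0,0,0,0,0,0,0]' | grep -E "eef|ft"
python3 -m jog '[0,0,1.5,0,0,0,0,0,0,0,0,0,0,0,0,0,0,0]' | grep -E "eef|ft"
```

```text
eef_pos: [0.479, 0.0263, 0.1124]
ft_force: [0.6, 0.7, -0.4]
eef_pos: [0.479, 0.0263, 0.1113]
ft_force: [-0.7, 0.6, 5.5]
eef_pos: [0.4788, 0.0262, 0.11]
ft_force: [-0.7, 0.4, 5.9]
```

```bash
python3 -m jog '[0,0,-36,0,0,0,7.3,29,-25,0,0,0,7.3,29,-25,0,0,0,7.3,29,-25,0,0,0,0,0,0,0,0,0]'
python3 -m jog '[0,0,0,0,0,0]' >/dev/null
python3 - <<'E'
from h import *
m=imaging.camera_model("wrist");im=imaging.snapshot("wrist");cv2.imwrite("pics/w6.png",im)
hsv=cv2.cvtColor(im,cv2.COLOR_BGR2HSV);mk=cv2.inRange(hsv,(100,120,50),(125,255,255))
n,l,st,ce=cv2.connectedComponentsWithStats(mk)
for i in range(1,n):
    if st[i,4]>100: print(st[i],ce[i])
print(proj(m,np.array([.454,.1128,.1202])))
E
```

```text
time: 10.28
eef_pos: [0.454, 0.1163, 0.2244]
tcp_rot: [[-0.999, -0.04, 0.007], [-0.04, 0.999, 0.002], [-0.007, 0.002, -1.0]]
ft_force: [-0.3, -0.1, -1.0]
finger_gap: -0.0003
grip_force: 0.0
[ 275  173   85   52 3123] [316.62728146 195.28498239]
[317.15334679 197.16615882]
```

View pics/w6.png

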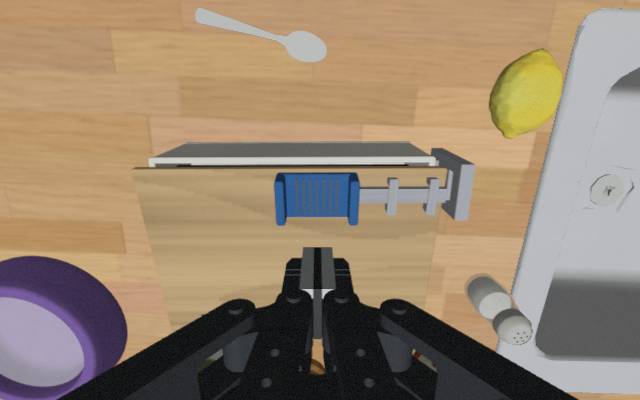

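Tray floor is centred at (317,196), within 2 px of the prediction, and the tongue ends just short of the keeper at (445,195). I'll descend into the tray.

```bash
python3 -m jog '[0,-3.5,35,0,0,0,0,0,35,0,0,0,0,0,26,0,0,0,0,0,0,0,0,0,0,0,0,0,0,0]' | grep -E "time|eef|ft"
python3 -m jog '[0,0,2.5,0,0,0,0,0,0,0,0,0]' | grep -E "eef|ft"
python3 -m jog '[0,0,2,0,0,0,0,0,0,0,0,0]' | grep -E "eef|ft"
python3 -m jog '[0,0,2,0,0,0,0,0,0,0,0,0]' | grep -E "eef|ft"
```

```text
time: 10.83
eef_pos: [0.4524, 0.1079, 0.1227]
ft_force: [-0.4, -0.1, 0.4]
eef_pos: [0.4542, 0.1086, 0.1224]
ft_force: [0.2, 0.0, -0.0]
eef_pos: [0.4544, 0.1089, 0.1209]
ft_force: [-0.3, -0.4, 3.4]
eef_pos: [0.454, 0.1089, 0.1189]
ft_force: [-1.0, -1.2, 6.0]
```

```bash
python3 -m jog '[0,4,0.5,0,0,0,0,0,0,0,0,0]' | grep -E "eef|ft"
python3 -m jog '[0,4,0,0,0,0,0,0,0,0,0,0]' | grep -E "eef|ft"
python3 -m jog '[0,3,0,0,0,0,0,0,0,0,0,0]' | grep -E "eef|ft"
python3 -m jog '[0,2,0,0,0,0,0,0,0,0,0,0]' | grep -E "eef|ft"
python3 -m jog '[0,2,0,0,0,0,0,0,0,0,0,0]' | grep -E "eef|ft"
```

```text
eef_pos: [0.4539, 0.1132, 0.1186]
ft_force: [-0.3, -0.4, 7.3]
eef_pos: [0.4538, 0.1171, 0.1186]
ft_force: [-0.8, -0.5, 6.2]
eef_pos: [0.4541, 0.1198, 0.1185]
ft_force: [0.3, -1.6, 5.8]
eef_pos: [0.4543, 0.1216, 0.1185]
ft_force: [0.5, -2.3, 5.5]
eef_pos: [0.4544, 0.1235, 0.1185]
ft_force: [0.7, -3.6, 5.7]
```

```bash
python3 -m jog '[0,2,0,0,0,0,0,0,0,0,0,0]' | grep -E "eef|ft"
python3 -m jog '[0,2,0,0,0,0,0,0,0,0,0,0]' | grep -E "eef|ft"
python3 -m jog '[0,1.5,0,0,0,0,0,0,0,0,0,0]' | grep -E "eef|ft"
```

```text
eef_pos: [0.4544, 0.1255, 0.1185]
ft_force: [0.7, -2.7, 5.3]
eef_pos: [0.4544, 0.1275, 0.1185]
ft_force: [1.1, -3.2, 5.8]
eef_pos: [0.4544, 0.129, 0.1185]
ft_force: [0.5, -3.7, 5.1]
```

```bash
for i in 1; do python3 -m jog '[0,1,0,0,0,0,0,0,0,0,0,0]' | grep -E "eef|ft"
python3 -m jog '[0,1,0,0,0,0,0,0,0,0,0,0]' | grep -E "eef|ft"
python3 -m jog '[0,1,0,0,0,0,0,0,0,0,0,0]' | grep -E "time|eef|ft"; done
```

```text
eef_pos: [0.4543, 0.1299, 0.1185]
ft_force: [1.1, -3.8, 5.4]
eef_pos: [0.4543, 0.1309, 0.1185]
ft_force: [0.8, -3.5, 4.8]
time: 13.17
eef_pos: [0.4543, 0.1312, 0.1185]
ft_force: [0.7, -7.5, 5.7]
```

Butted at y = 0.131. Next I'll feel downwards for the slot.

```bash
python3 -m jog '[0,0.5,0.7,0,0,0,0,0,0,0,0,0]' | grep -E "eef|ft"
python3 -m jog '[0,0,0.8,0,0,0,0,0,0,0,0,0]' | grep -E "eef|ft"
python3 -m jog '[0,0,0.8,0,0,0,0,0,0,0,0,0]' | grep -E "eef|ft"
python3 -m jog '[0,0,0.8,0,0,0,0,0,0,0,0,0]' | grep -E "eef|ft"
python3 -m jog '[0,0,0.8,0,0,0,0,0,0,0,0,0]' | grep -E "time|eef|ft"
```

```text
eef_pos: [0.4543, 0.1312, 0.1182]
ft_force: [-0.6, -10.0, 9.9]
eef_pos: [0.4542, 0.1312, 0.1177]
ft_force: [-0.7, -8.8, 11.9]
eef_pos: [0.4541, 0.1312, 0.117]
ft_force: [-1.1, -8.7, 13.9]
eef_pos: [0.454, 0.1312, 0.1162]
ft_force: [-1.3, -9.7, 14.1]
time: 14.0
eef_pos: [0.4539, 0.1312, 0.1155]
ft_force: [-1.8, -10.5, 14.1]
```

```bash
python3 -m jog '[0,0,0.8,0,0,0,0,0,0,0,0,0]' | grep -E "eef|ft"
python3 -m jog '[0,0,0.8,0,0,0,0,0,0,0,0,0]' | grep -E "eef|ft"
python3 -m jog '[0,0,0.8,0,0,0,0,0,0,0,0,0]' | grep -E "eef|ft"
python3 -m jog '[0,0,0.8,0,0,0,0,0,0,0,0,0]' | grep -E "time|eef|ft"
```

```text
eef_pos: [0.4537, 0.1312, 0.1147]
ft_force: [-1.8, -10.4, 14.2]
eef_pos: [0.4536, 0.1312, 0.1139]
ft_force: [-2.2, -9.1, 14.9]
eef_pos: [0.4535, 0.1312, 0.1131]
ft_force: [-1.4, -10.1, 15.1]
time: 14.67
eef_pos: [0.4533, 0.1312, 0.1123]
ft_force: [-2.1, -8.5, 15.9]
```

```bash
python3 -m jog '[0,0,0.8,0,0,0,0,0,0,0,0,0]' | grep -E "eef|ft"
python3 -m jog '[0,0,0.8,0,0,0,0,0,0,0,0,0]' | grep -E "time|eef|ft"
```

```text
eef_pos: [0.4532, 0.1312, 0.1115]
ft_force: [-2.2, -8.6, 16.2]
time: 15.0
eef_pos: [0.4531, 0.1312, 0.1107]
ft_force: [-2.4, -7.8, 15.8]
```

```bash
python3 -m jog '[0,0.2,0.8,0,0,0,0,0,0,0,0,0]' | grep -E "eef|ft"
python3 -m jog '[0,0,0.8,0,0,0,0,0,0,0,0,0]' | grep -E "eef|ft"
python3 -m jog '[0,0,0.8,0,0,0,0,0,0,0,0,0]' | grep -E "time|eef|ft"
```

```text
eef_pos: [0.453, 0.1313, 0.1099]
ft_force: [-3.2, -9.5, 17.8]
eef_pos: [0.4528, 0.1316, 0.109]
ft_force: [-2.0, -7.5, 15.2]
time: 15.5
eef_pos: [0.4526, 0.1328, 0.108]
ft_force: [-2.5, -0.9, 13.0]
```

```bash
python3 -m jog '[0,0,0.8,0,0,0,0,0,0,0,0,0]' | grep -E "eef|ft"
python3 -m jog '[0,0,0.8,0,0,0,0,0,0,0,0,0]' | grep -E "time|eef|ft"
```

```text
eef_pos: [0.4525, 0.1331, 0.1071]
ft_force: [-3.5, -1.6, 13.0]
time: 15.83
eef_pos: [0.4524, 0.1332, 0.1063]
ft_force: [-3.0, -1.0, 13.0]
```

The force dropped and y jumped at z ≈ 0.108, so the tongue has found the slot. I'll back up a little and push left.

```bash
python3 -m jog '[0,1,-0.9,0,0,0,0,1.5,0,0,0,0]' | grep -E "eef|ft"
python3 -m jog '[0,2,0,0,0,0,0,0,0,0,0,0]' | grep -E "time|eef|ft"
python3 -m jog '[0,2,0,0,0,0,0,0,0,0,0,0]' | grep -E "time|eef|ft"
```

```text
eef_pos: [0.4524, 0.1356, 0.107]
ft_force: [-1.9, -0.8, 11.5]
time: 16.17
eef_pos: [0.4523, 0.138, 0.107]
ft_force: [-2.4, -0.3, 12.2]
time: 16.33
eef_pos: [0.4522, 0.14, 0.107]
ft_force: [-2.9, 0.6, 12.1]
```

```bash
python3 -m jog '[0,3,0,0,0,0,0,3,0,0,0,0]' | grep -E "eef|ft"
python3 -m jog '[0,3,0,0,0,0,0,1.5,0,0,0,0]' | grep -E "time|eef|ft"
python3 -m jog '[0,1.5,0,0,0,0,0,1,0,0,0,0,0,0,0,0,0,0]' | grep -E "time|eef|ft"
```

```text
eef_pos: [0.4519, 0.1457, 0.107]
ft_force: [-2.6, -0.5, 11.3]
time: 16.67
eef_pos: [0.4518, 0.1504, 0.107]
ft_force: [-2.1, -1.6, 11.3]
time: 16.92
eef_pos: [0.4516, 0.1524, 0.107]
ft_force: [-3.0, -2.3, 11.4]
```

```bash
python3 -m jog '[0,1,0,0,0,0,0,0.5,0,0,0,0,0,0,0,0,0,0]' | grep -E "time|eef|ft"
python3 -m jog '[0,0.7,0,0,0,0,0,0,0,0,0,0,0,0,0,0,0,0]' | grep -E "time|eef|ft"
```

```text
time: 17.17
eef_pos: [0.4517, 0.1526, 0.1069]
ft_force: [-2.4, -8.7, 11.6]
time: 17.42
eef_pos: [0.4517, 0.1527, 0.107]
ft_force: [-3.0, -10.6, 11.0]
```

Stop reached at y = 0.1526, 21.4 mm past the butt, as expected for fully home. I'll relax, lift off and look.

```bash
python3 -m jog '[0,-1.3,-1,0,0,0,0,0,-3,0,0,0,0,-1,-10,0,0,0,0,0,-35,0,0,0,0,0,-40,0,0,0]' | grep -E "time|eef|ft"
python3 -m jog '[0,-25,-5,0,0,0,0,0,0,0,0,0,0,0,0,0,0,0]' | grep -E "time|eef|ft"
python3 - <<'E'
from h import *
m=imaging.camera_model("wrist");im=imaging.snapshot("wrist");cv2.imwrite("pics/w7.png",im)
mk=cv2.inRange(cv2.cvtColor(im,cv2.COLOR_BGR2HSV),(100,120,50),(125,255,255))
n,l,st,ce=cv2.connectedComponentsWithStats(mk)
for i in range(1,n):
    if st[i,4]>100: p=plane(m,ce[i],.107);a=.04;d=p[:2]-[.522,.0935];print(st[i],ce[i],p,"box y",-np.sin(a)*d[0]+np.cos(a)*d[1])
E
```

```text
time: 17.83
eef_pos: [0.45, 0.1525, 0.1938]
ft_force: [1.0, -0.2, -0.6]
time: 18.08
eef_pos: [0.4531, 0.1274, 0.2003]
ft_force: [-0.1, 0.0, -0.5]
[ 295  174   89   54 3442] [338.71063335 197.18012783] [0.44986927 0.14232205 0.107     ] box y 0.051667460599474656
```

View pics/w7.png

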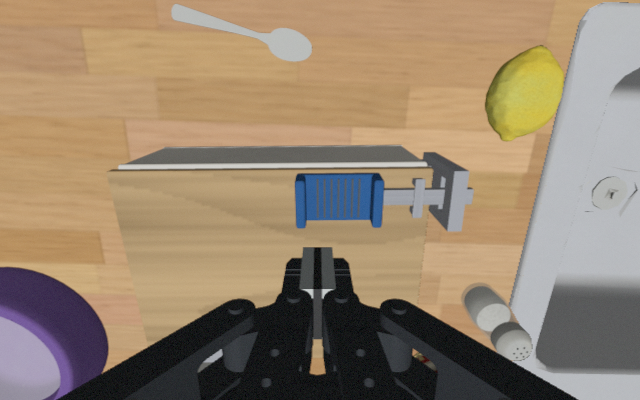

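The tongue sticks out beyond the keeper at (468,196). The tray is at box y ≈ 0.051, about 30 mm of slide, and the lid is held down. The arm touches nothing, so I'm handing in.

```bash
python3 -c "
from rig import arm
print(arm.close_job())"
```

```text
the job is handed in; nothing more can be done
None
```

The garlic is in the box and the lid is down, bolted fully home through the keeper's slot (about 30 mm of slide); I handed the job in at about 18 s with the arm clear, and the judge gave no verdict.

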